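Shake glass nuggets into the three bays of a clay dish

ROBOT

A 7-joint arm with a two-finger parallel gripper is mounted at the origin on the work surface. World frame = base frame: x ahead of the robot, y to its left, z up, the work surface at z = 0. Lengths are in m, angles in rad, forces in N, time in s.
With the tool pointing down it reaches from about 0.425 to 0.875 m from the base axis. Payload 4.7 kg.
Tool frame: the origin (TCP) lies midway between the tips of the shut fingers; the grasp point (between the pads) lies 19 mm behind it; z points along the fingers, y is the line along which they close (so a half turn about z gives the same grasp; the last joint's range is limited). The gripper opens to 87 mm and grips with 3 to 60 N. Pads are 19 mm wide; open, the fingers measure 117 mm over their backs; the gripper's body (75 mm by 190 mm) begins 51 mm behind the grasp point.
Start: joints at [-1.294, 0.321, -0.07, 1.45, 0.023, 1.371, -0.057], TCP at [0.169, 0.628, 0.223] pointing down, gripper open.
Joint ranges: [-2.86, 2.86], [-0.3, 2.09], [-1.38, 1.24], [0.06, 2.45], [-1.56, 4.7], [0.09, 2.05], [-2.69, 2.69]. Speed limits (rad/s): [2.57, 2.57, 3.14, 3.14, 3.14, 3.14, 3.14].

INTERFACE

Orientations are given as a unit quaternion [x, y, z, w].
In Python, from rig import arm gives the robot as it stands. The module is installed in compiled form; this text tells all that it offers. Calls block until the motion is done:
- arm.reach(position, orientation): joint-space move of the TCP to a pose.
- arm.move_linear(position, rot=None, vel=0.15): straight line of the TCP; rot=None keeps the orientation; vel is the mean speed in m/s.
- arm.movej(angles): joint-space move.
- arm.grip(opening, grip_force=None): finger opening in m; grip_force is the grip in N (None keeps the last); returns when the fingers have stopped.
- arm.dwell(seconds).
- arm.solve_ik(position, orientation): joint angles nearest the present ones, or None.
- arm.read_camera(name): name is "scene" or "top"; returns a dict with "frame" (420x560x3 uint8, red, green, blue), "depth" (420x560 float32, m along the optical axis (not along the pixel's ray), 0 where there is no reading), "camera_matrix" (3x3 intrinsics, pixels), "rvec" (rotation vector, rad) and "tvec" (3), from world to camera coordinates, as OpenCV has them. Camera axes: x right, y down, z forward; pixel columns grow to the right and rows downward; lengths in m; the calibration is good to about 2 mm. A picture is of the moment at which its call begins.
A pose or a line that the arm cannot do raises arm.Unreachable and nothing moves.
- arm.finish_job(): hands the job in; it is judged then, once.
Trained networks look in a picture, given as the dict that the camera call returned (one of the last four; its "shot" number tells which), for a name from the list of things; names that differ only in an ending like _2 or _b are one class to them, and where a whole thing is asked for, a point or a joint stands for the part that bears it (a point fixed in the world has none). Each returns a list of dicts, best first, with "score" (0 to 1); they miss things now and then, are a little off and sometimes report something else, mostly with a low value. They report only what shows in the picture. A call takes as long as a camera call.
- arm.trace(target, picture): "region" (420x560 bool, what is visible of it) and "box" ([centre column, centre row, width, height] in pixels, round what is visible of it).
- arm.spot_point(target, picture): "point" ([column, row] in pixels: a listed point, or the origin of a listed thing).
Readings, each from a call of its own:
- arm.read_t(): time.
- arm.read_qpos(): joint angles.
- arm.read_qd(): joint speeds.
- arm.read_joint_torque(): joint torques, N m.
- arm.read_eef_pos(): TCP position.
- arm.read_eef_rot(): TCP orientation.
- arm.read_force(): force on the tool from outside, world axes, zero at the start.
- arm.read_wrist_torque(): the same for the moment, N m.
- arm.read_width(): finger opening in m.
- arm.read_grasp_force(): force on a finger pad.
Only numpy, scipy, OpenCV 4.12 (cv2) and the standard library are available. Lean on these libraries where they do the work, as an engineer would, in place of code of your own. Each camera call takes 0.05 s, during which the arm holds its last target. There are 200 camera calls.

TASK

Pick up the shaker by its wooden grip and shake the six glass nuggets out evenly over the three-bay clay dish, so that all six end up in the dish and none of its bays stays empty. Then stand the shaker upright in the middle of the round plywood bat and let go. The clay is soft, so do not bump the dish with the shaker or the gripper, and leave the mug, jar and brush where they are.

Things in the scene. Friction and masses are not known exactly. Their poses are not given: they have to be found in the camera images.
- shaker: Hand shaker, 0.25 kg: blue chute with clear cover, 176 mm long, 36 mm wide, on a flat foot 120 x 56 mm, light-wood grip block on top. Origin: underside of the foot, on the centre line, midway along the chute; z up as it stands. The chute's open mouth faces its -x, the +x end is closed. Standing, the chute's floor rises 8 degrees to the mouth, so the nuggets, in single file, stay in.
- grip (a point): Where to pinch the shaker: on its axis, 76 mm above its underside, in the grip block, which is 66 mm long (shaker's x), 24 mm wide (y) and spans 53 to 93 mm above the underside. Fingers close across y, from above; the cover lies just under the block.
- mouth (a point): Centre of the lower edge of the shaker's mouth: 87 mm towards -x from its origin, 32 mm above its underside; the opening is 30 mm wide, 30 mm high. To pour, tilt the mouth down: nuggets do not roll freely, they slide of themselves at 35 to 45 degrees nose-down, and creep out one by one when gently shaken along the chute at 20 to 30; tipped back the flow stops.
- dish: Rectangular clay dish, fixed to the bench, terracotta rim: 278 mm long (its y), 176 mm wide (its x), outer walls 8 mm thick and 30 mm high, floor 8 mm thick. Two ridges, 8 mm thick, tops 14 mm above the bench, split it along y into three equal bays, each 82 mm (y) x 160 mm (x). Origin: centre of its underside, on the bench.
- bat: Round plywood bat (throwing board), 190 mm across, 18 mm thick, fixed, on the bench. Origin: centre of its underside, so its top is 18 mm higher.
- mug: Bystander: cream clay mug, 84 mm across, 95 mm high, standing. Origin: centre of its underside.
- jar: Bystander: amber glass jar with white cap, 70 mm across, 110 mm high, standing. Origin: centre of its underside.
- brush: Bystander: brush lying on the bench, 200 mm long along its x. Origin: on its underside near the middle.
- bay0 (a point): Centre of the floor of the +y end bay of the dish, 8 mm above the bench; axes as the dish.
- bay1 (a point): Centre of the floor of the middle bay of the dish, 8 mm above the bench; axes as the dish.
- bay2 (a point): Centre of the floor of the -y end bay of the dish, 8 mm above the bench; axes as the dish.
- nugget0: Glass nugget, one of six alike (green): faceted, 22 mm across, 17 mm thick, 12 g. Origin: its centre. Starts in the shaker.
- nugget1: Glass nugget, one of six alike (amber): faceted, 22 mm across, 17 mm thick, 12 g. Origin: its centre. Starts in the shaker.
- nugget2: Glass nugget, one of six alike (blue): faceted, 22 mm across, 17 mm thick, 12 g. Origin: its centre. Starts in the shaker.
- nugget3: Glass nugget, one of six alike (green): faceted, 22 mm across, 17 mm thick, 12 g. Origin: its centre. Starts in the shaker.
- nugget4: Glass nugget, one of six alike (amber): faceted, 22 mm across, 17 mm thick, 12 g. Origin: its centre. Starts in the shaker.
- nugget5: Glass nugget, one of six alike (blue): faceted, 22 mm across, 17 mm thick, 12 g. Origin: its centre. Starts in the shaker.

How it is judged:
By the outcome, as a careful person would: the job done as asked, in the order asked, and still so for the second after the job is handed in, with the robot touching nothing.
It also fails if it takes over 72 s, if anything falls off the work surface, if the arm or the gripper's body presses on something with over 40 N, if the wrist force passes 120 N, or if a joint passes its speed limit or range.

## Working session

There is one attempt and no reset: what is moved stays moved. The work goes in short steps, each a Python script; the robot and the scene stay as the last script left them, time stands still between calls to the robot, and variables do not carry over. Pictures are saved under pics/ and viewed, at most 10 in all, crops included, and the job is handed in when it is done.

```bash
mkdir -p pics
cat > h.py <<'E'
import numpy as np, cv2
from rig import arm
from scipy.spatial.transform import Rotation as R
def snap(n,save=None):
    p=arm.read_camera(n)
    if save: cv2.imwrite(f'pics/{save}.png',p['frame'][:,:,::-1])
    return p
def cam(p): return np.array(p['camera_matrix']),cv2.Rodrigues(np.array(p['rvec'],float))[0],np.array(p['tvec'],float).ravel()
def ray(p,uv):
    K,Rm,t=cam(p); d=Rm.T@np.linalg.inv(K)@np.array([uv[0],uv[1],1.]); return -Rm.T@t,d
def tri(p1,a,p2,b):
    c1,d1=ray(p1,a);c2,d2=ray(p2,b)
    s=np.linalg.lstsq(np.c_[d1,-d2],c2-c1,rcond=None)[0]
    x1=c1+s[0]*d1;x2=c2+s[1]*d2
    return (x1+x2)/2,np.linalg.norm(x1-x2)
def onz(p,uv,z):
    c,d=ray(p,uv); return c+d*(z-c[2])/d[2]
def cloud(p,mask):
    K,Rm,t=cam(p); D=p['depth']; v,u=np.nonzero(mask&(D>0)); z=D[v,u]
    X=np.c_[(u-K[0,2])/K[0,0]*z,(v-K[1,2])/K[1,1]*z,z]
    return (X-t)@Rm
E
python3 - <<'E'
from h import *
np.set_printoptions(precision=4,suppress=True)
s=snap('scene','scene0');t=snap('top','top0')
for p in (s,t): print(ray(p,(280,210)))
for n in ['shaker','grip','mouth','dish','bat','mug','jar','brush','bay0','bay1','bay2']:
    a=arm.spot_point(n,s);b=arm.spot_point(n,t)
    print(n,[(np.round(x['point']),round(x['score'],2)) for x in a[:2]],[(np.round(x['point']),round(x['score'],2)) for x in b[:2]], *(tri(s,a[0]['point'],t,b[0]['point']) if a and b else ''))
for n in ['shaker','grip','dish','bat','mug','jar','brush']:
    m=arm.trace(n,t)
    if m:
        c=cloud(t,m[0]['region']); print(n,m[0]['score'],m[0]['box'],np.percentile(c,[2,50,98],axis=0).round(3).tolist(), cv2.minAreaRect(c[:,:2].astype(np.float32)))
print(arm.read_eef_pos(),arm.read_eef_rot(),arm.read_t())
E
```

```text
(array([ 1.1015, -0.5171,  0.6614]), array([-0.5974,  0.5208, -0.61  ]))
(array([ 0.2895, -0.0011,  1.3068]), array([ 0.2084,  0.0188, -0.9779]))
shaker [(array([343., 179.]), 0.66)] [(array([177., 239.]), 0.83), (array([401., 271.]), 0.22)] [ 0.4542  0.3103 -0.0092] 0.004313717689579442
grip [(array([343., 155.]), 0.75)] [(array([174., 233.]), 0.94), (array([363., 171.]), 0.22)] [0.4556 0.2992 0.0796] 0.0015288618018674753
mouth [(array([318., 160.]), 0.76)] [(array([173., 268.]), 0.62)] [0.3631 0.2951 0.0256] 0.011392349421008526
dish [(array([266., 226.]), 0.64)] [(array([294., 240.]), 0.72), (array([226., 160.]), 0.35)] [ 0.4835 -0.0273  0.0019] 0.002441698028636243
bat [(array([149., 275.]), 0.66)] [(array([401., 268.]), 0.8)] [ 0.4377 -0.3351 -0.001 ] 0.0032239273555995642
mug [(array([147., 276.]), 0.73), (array([381., 223.]), 0.59)] [(array([226., 160.]), 0.69)] [ 0.6025 -0.1076  0.1899] 0.5531289717502244
jar [(array([262., 312.]), 0.77)] [(array([364., 172.]), 0.85)] [ 0.7024 -0.2125  0.0153] 0.011215122521527858
brush [(array([349., 275.]), 0.7)] [(array([290., 151.]), 0.8
[... 1411 characters left out ...]
mug 0.63 [219.5, 155.6, 40.6, 40.0] [[0.65, 0.164, -0.002], [0.703, 0.21, 0.039], [0.732, 0.268, 0.097]] ((0.7124748229980469, 0.2178473323583603), (0.13537509739398956, 0.08593699336051941), 33.39482498168945)
jar 0.63 [367.6, 169.5, 31.8, 34.8] [[0.666, -0.236, 0.012], [0.687, -0.205, 0.106], [0.724, -0.177, 0.114]] ((0.6956308484077454, -0.20853905379772186), (0.06402749568223953, 0.0634106770157814), 9.30148983001709)
brush 0.6 [290.2, 151.7, 20.0, 67.2] [[0.648, -0.008, 0.011], [0.717, 0.01, 0.018], [0.838, 0.029, 0.024]] ((0.7455905675888062, 0.010388532653450966), (0.19931796193122864, 0.039689090102910995), 0.3738800287246704)
[0.1689 0.6277 0.2226] [0.131  0.9914 0.     0.    ] 1.55
```

Run:
```python
import cv2,numpy as np
a=cv2.imread('pics/scene0.png');b=cv2.imread('pics/top0.png')
A=cv2.resize(a[100:340,80:480],(800,480)) 
B=cv2.resize(b[120:320,130:460],(800,485),interpolation=cv2.INTER_CUBIC)
cv2.imwrite('pics/s1.png',A);cv2.imwrite('pics/t1.png',B)
```

```text
(no output)
```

View pics/s1.png

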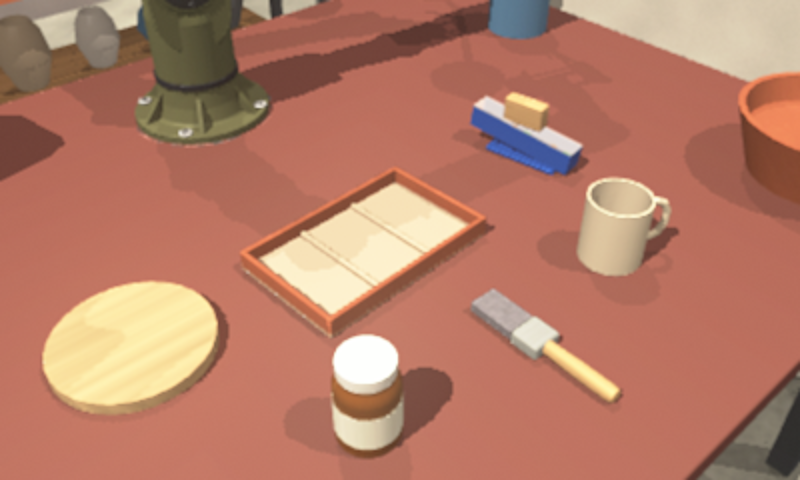

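View pics/t1.png

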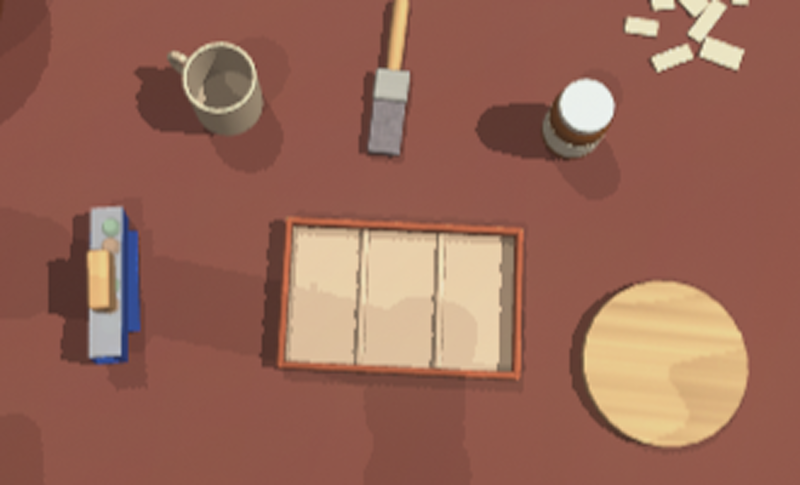

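The scene view shows the shaker with its nose towards the robot and the bat at lower left. In the top crop, nuggets show through the cover at (110,225), so the closed end is at world +x. The grip block is at (100,280), and the bays have their long side along x. Next I'll refine yaws and check IK.

```bash
cat >> h.py <<'E'
GZ=0.078
def tool(org,yaw,phi,flip,gz=GZ):
    """TCP pose for shaker origin org, yaw, nose-down phi (rad)"""
    Rs=R.from_euler('z',yaw)*R.from_euler('y',-phi)
    Rt=Rs*R.from_euler('y' if flip else 'x',np.pi)
    return np.asarray(org)+Rs.apply([0,0,gz-.019]),Rt.as_quat()
def org_for_mouth(m,yaw,phi):
    Rs=R.from_euler('z',yaw)*R.from_euler('y',-phi)
    return np.asarray(m)-Rs.apply([-.087,0,.032])
E
python3 - <<'E'
from h import *
np.set_printoptions(precision=4,suppress=True)
s=snap('scene');t=snap('top')
rect=lambda c:cv2.minAreaRect(c[:,:2].astype(np.float32))
def merged(n):
    o=[]
    for p in (s,t):
        m=arm.trace(n,p)
        if m:o.append(cloud(p,m[0]['region']))
    return o
for c in merged('shaker'):
    b=c[c[:,2]>.085]; print('block',len(b),b.mean(0),np.ptp(b,axis=0),rect(b))
    for lo,hi in ((.03,.075),(.05,.075)):
        k=c[(c[:,2]>lo)&(c[:,2]<hi)]; print('chute',len(k),rect(k))
    k=c[(c[:,2]>.045)&(c[:,2]<.075)]
    for x in np.arange(.36,.55,.03):
        q=k[abs(k[:,0]-x)<.012]
        if len(q): print('  x%.2f'%x,q.mean(0),len(q))
for c in merged('dish'):
    b=c[(c[:,2]>.022)&(c[:,2]<.038)]; print('rim',len(b),rect(b),np.median(b[:,2]))
for c in merged('bat'):
    b=c[(c[:,2]>.013)&(c[:,2]<.026)]; print('bat',cv2.minEnclosingCircle(b[:,:2].astype(np.float32)),np.median(b[:,2]))
g=[arm.spot_point('grip',p)[0]['point'] for p in (s,t)];print('grip',tri(s,g[0],t,g[1]))
f=[]
for i in range(6): f.append(arm.read_force()); 
print('noise',np.std(f,axis=0))
for flip in (0,1):
  yaw=np.deg2rad(-2)
  for n,o,ph in [('pick',(.451,.3,0),0),('lift',(.451,.3,.15),0)]+[('bay',org_for_mouth((.5,y,.055),yaw,np.deg2rad(d)),np.deg2rad(d)) for y in (.06,-.03,-.12) for d in (0,20,40,50)]+[('bat',(.433,-.338,.018),0)]:
    print(flip,n,np.round(np.degrees(ph)),arm.solve_ik(*tool(o,yaw,ph,flip)))
print(arm.read_t())
E
```

```text
block 112 [0.452  0.3014 0.0906] [0.0656 0.0299 0.0091] ((0.4500128924846649, 0.30375635623931885), (0.06469123065471649, 0.02584472857415676), 14.190722465515137)
chute 710 ((0.45294636487960815, 0.3052043914794922), (0.17822781205177307, 0.04278222844004631), 9.779279708862305)
chute 291 ((0.4268651604652405, 0.2966187596321106), (0.11559472233057022, 0.042344022542238235), 3.7679877281188965)
  x0.36 [0.3695 0.2978 0.0626] 3
  x0.39 [0.39   0.2885 0.0582] 80
  x0.42 [0.4207 0.2864 0.0575] 52
  x0.45 [0.4497 0.2927 0.0593] 72
  x0.48 [0.4793 0.305  0.0562] 93
  x0.51 [0.505  0.3097 0.0457] 14
block 206 [0.4476 0.3033 0.0919] [0.0657 0.0301 0.012 ] ((0.4483337700366974, 0.3036622107028961), (0.06563150137662888, 0.021640045568346977), 9.175621032714844)
chute 693 ((0.4500769376754761, 0.30555790662765503), (0.17922334372997284, 0.03720499202609062), 10.333526611328125)
chute 369 ((0.43236348032951355, 0.3017061650753021), (0.1354467272758484, 0.0357586070895195), 9.658881187438965)
  x0.36 [0.3684 0.2934 0.0627] 33
  x0.39 [0.3898 0.2937 0.0612] 126
  x0.42 [0.4168 0.2926 0.0586] 71
[... 1725 characters left out ...]
7859 -0.1898  1.0772  1.5455]
1 bay 20.0 [-0.8008 -0.002   0.6099  2.1055  0.1208  0.7004  1.266 ]
1 bay 40.0 [-0.8065 -0.2815  0.4689  2.4144  0.8891  0.45    0.5116]
1 bay 50.0 None
1 bay 0.0 [-0.5867  0.3587  0.7168  1.7952 -0.2637  1.0856  1.7588]
1 bay 20.0 [-0.8341 -0.0226  0.8416  2.1183  0.0397  0.6897  1.52  ]
1 bay 40.0 [-0.3339 -0.2686  0.2951  2.421   0.3925  0.2991  1.1798]
1 bay 50.0 None
1 bay 0.0 [-0.5045  0.4149  0.8214  1.7678 -0.3365  1.1059  1.9641]
1 bay 20.0 [-0.9356  0.0302  1.17    2.0923 -0.1463  0.6993  1.8613]
1 bay 40.0 [-0.419  -0.2802  0.6319  2.3928  0.0863  0.2901  1.7148]
1 bay 50.0 None
1 bat 0.0 [ 0.8435  0.2412 -0.2571  1.8639  0.0703  1.0452  2.0941]
2.05
```

```bash
cat >> h.py <<'E'
DY=np.deg2rad(3.65); DC=np.array([.4755,-.029]); BAT=np.array([.434,-.339]); GRIP=np.array([.449,.304]); SY=np.deg2rad(9.8)
def dish(x,y): c,s=np.cos(DY),np.sin(DY); return DC+[c*x-s*y,s*x+c*y]
E
python3 - <<'E'
from h import *
np.set_printoptions(precision=2,suppress=True)
for off in (180,150,210,0,-30,30,90,-90):
  for mx in ((-.025,-.0,.02) if abs(off)>=150 else (.03,.05)):
   for flip in (0,1):
    r=[]
    for b in (1,0,-1):
      best=0
      for d in range(20,62,4):
        yaw=DY+np.deg2rad(off);m=[*dish(mx,b*.09),.055]; ph=np.deg2rad(d)
        if arm.solve_ik(*tool(org_for_mouth(m,yaw,ph),yaw,ph,flip)) is not None: best=d
      r.append(best)
    print(off,mx,flip,r)
for flip in (0,1):
  print(flip,arm.solve_ik(*tool([*GRIP,0],SY,0,flip)))
  for by in np.arange(-180,180,45): print('bat',by,arm.solve_ik(*tool([*BAT,.02],np.deg2rad(by),0,flip)) is not None,end=' ')
E
```

```text
180 -0.025 0 [56, 56, 60]
180 -0.025 1 [56, 56, 60]
180 -0.0 0 [56, 56, 56]
180 -0.0 1 [56, 56, 56]
180 0.02 0 [52, 52, 56]
180 0.02 1 [52, 52, 56]
150 -0.025 0 [60, 60, 56]
150 -0.025 1 [60, 60, 56]
150 -0.0 0 [60, 60, 56]
150 -0.0 1 [60, 60, 56]
150 0.02 0 [60, 60, 52]
150 0.02 1 [60, 60, 52]
210 -0.025 0 [60, 60, 60]
210 -0.025 1 [60, 60, 60]
210 -0.0 0 [60, 60, 60]
210 -0.0 1 [60, 60, 60]
210 0.02 0 [60, 60, 60]
210 0.02 1 [60, 60, 60]
0 0.03 0 [44, 40, 44]
0 0.03 1 [40, 40, 44]
0 0.05 0 [44, 44, 48]
0 0.05 1 [44, 44, 48]
-30 0.03 0 [52, 40, 44]
-30 0.03 1 [52, 44, 44]
-30 0.05 0 [56, 40, 44]
-30 0.05 1 [56, 48, 48]
30 0.03 0 [48, 56, 60]
30 0.03 1 [40, 56, 60]
30 0.05 0 [52, 60, 60]
30 0.05 1 [40, 60, 60]
90 0.03 0 [60, 60, 60]
90 0.03 1 [60, 60, 60]
90 0.05 0 [60, 60, 60]
90 0.05 1 [60, 60, 60]
-90 0.03 0 [60, 60, 60]
-90 0.03 1 [60, 60, 60]
-90 0.05 0 [60, 60, 60]
-90 0.05 1 [60, 60, 60]
0 [-1.02  0.25  0.43  1.92 -0.12  1.   -1.94]
bat -180 True bat -135 True bat -90 True bat -45 True bat 0 True bat 45 True bat 90 True bat 135 True 1 [-0.78  0.24  0.15  1.91 -0.04  1.    1.13]
bat -180 True bat -135 True bat -90 True bat -45 True bat 0 True bat 45 True bat 90 True bat 135 True
```

Run:
```python
from h import *
np.set_printoptions(precision=3,suppress=True)
flip=0
arm.grip(.06)
p,q=tool([*GRIP,.10],SY,0,flip); arm.reach(p,q); print(arm.read_t(),arm.read_qpos())
arm.move_linear(tool([*GRIP,0],SY,0,flip)[0],vel=.12)
print(arm.read_eef_pos(),arm.read_force()); arm.grip(.015,55); print('w',arm.read_width(),arm.read_grasp_force(),arm.read_t())
arm.move_linear(tool([*GRIP,.17],SY,0,flip)[0],vel=.12)
print(arm.read_force(),arm.read_wrist_torque(),arm.read_width(),arm.read_t())
s=snap('scene','lift')
cv2.imwrite('pics/lift.png',cv2.resize(s['frame'][60:260,200:460,::-1],(780,600)))
# plan hover
yaw=DY+np.pi
for b in (1,0,-1):
  for d in (0,30,45): print(b,d,arm.solve_ik(*tool(org_for_mouth([*dish(-.025,.09*b),.1],yaw,np.deg2rad(d)),yaw,np.deg2rad(d),flip)))
```

```text
4.5167 [-1.023  0.135  0.411  1.818 -0.058  1.2   -1.992]
[0.45  0.304 0.06 ] [ 0.192 -0.494  0.466]
w 0.02345222995827693 54.77075763861649 6.2083
[ 0.258 -0.088 -4.363] [-0.035  0.203  0.043] 0.024007486445519997 7.775
1 0 [-0.775 -0.295  0.482  2.238  0.147  1.17   1.266]
1 30 [-0.776  0.272  0.71   1.804 -0.163  1.659  1.627]
1 45 [-0.486  0.485  0.442  1.588 -0.169  1.902  1.64 ]
0 0 [-0.524 -0.284  0.482  2.231  0.142  1.167  1.52 ]
0 30 [-0.709  0.301  0.825  1.801 -0.113  1.652  1.807]
0 45 [-0.323  0.484  0.405  1.582 -0.061  1.891  1.755]
-1 0 [-0.477 -0.252  0.662  2.188  0.168  1.159  1.736]
-1 30 [-0.607  0.372  0.919  1.763 -0.09   1.639  2.002]
-1 45 [-0.224  0.52   0.461  1.544  0.013  1.879  1.905]
```

View pics/lift.png

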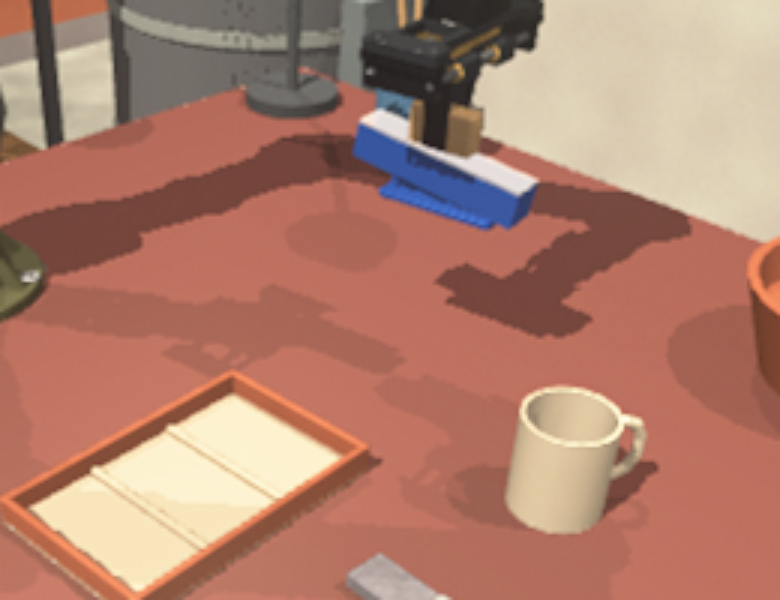

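```bash
cat >> h.py <<'E'
YAW=DY-np.pi; FL=0
def pose(b,deg,mx=-.025,clear=.042,back=0.):
    ph=np.deg2rad(deg)
    fz=-.06*np.sin(ph); mz=-.087*np.sin(ph)+.032*np.cos(ph)
    m=[*dish(mx,.09*b),clear+max(0,mz-min(fz,.06*np.sin(ph)))+max(0,-(mz-fz))]
    Rs=R.from_euler('z',YAW)*R.from_euler('y',-ph)
    return tool(org_for_mouth(m,YAW,ph)+Rs.apply([back,0,0]),YAW,ph,FL)
def shake(b,deg,n=1,amp=.008,vel=.15,**k):
    for i in range(n):
        arm.move_linear(pose(b,deg,back=amp,**k)[0],vel=vel)
        arm.move_linear(pose(b,deg,**k)[0],vel=vel)
def count(p=None):
    """nuggets per bay lying in the dish, list of dish coords"""
    p=p or snap('scene'); out=[]
    for d in arm.trace('nugget0',p):
        if d['score']<.3: continue
        c=cloud(p,d['region']); 
        if not len(c): continue
        m=np.median(c,axis=0)
        v=m[:2]-DC; x=np.cos(DY)*v[0]+np.sin(DY)*v[1]; y=-np.sin(DY)*v[0]+np.cos(DY)*v[1]
        out.append((round(float(x),3),round(float(y),3),round(float(m[2]),3),round(d['score'],2)))
    low=[o for o in out if o[2]<.04]
    n=[sum(1 for o in low if lo<o[1]<=hi) for lo,hi in ((.045,.2),(-.045,.045),(-.2,-.045))]
    return n,out
E
python3 - <<'E'
from h import *
np.set_printoptions(precision=3,suppress=True)
p0=arm.read_eef_pos()
h,qh=tool(org_for_mouth([*dish(.05,.09),.19],YAW,0),YAW,0,FL)
mid=(np.array(p0)+h)/2
qm=tool([0,0,0],(SY+YAW)/2,0,FL)[1]
arm.move_linear(mid,qm,vel=.13); print(arm.read_t(),arm.read_qpos())
arm.move_linear(h,qh,vel=.13); print(arm.read_t(),arm.read_qpos())
p,q=pose(1,24,clear=.08); arm.move_linear(p,q,vel=.1)
print(arm.read_t(),arm.read_qpos(),count())
p,q=pose(1,30); arm.move_linear(p,q,vel=.06)
t=arm.read_t();shake(1,30);print('cycle',arm.read_t()-t)
s=snap('scene'); print(count(s),arm.read_t())
t=snap('top')
cv2.imwrite('pics/pour1.png',np.vstack([cv2.resize(s['frame'][100:280,160:420,::-1],(520,360)),cv2.resize(t['frame'][160:280,200:460,::-1],(520,240))]))
E
```

```text
Traceback (most recent call last):
rig.Unreachable: the arm cannot follow that straight line within its joint ranges
```

```bash
cat > go.py <<'E'
from h import *
np.set_printoptions(precision=3,suppress=True)
p0=arm.read_eef_pos()
h,qh=tool(org_for_mouth([*dish(.07,.09),.16],YAW,0),YAW,0,FL)
mid=np.array([.52,.22,p0[2]-.02])
qm=tool([0,0,0],(SY+YAW)/2,0,FL)[1]
print(arm.read_qpos(),h,arm.solve_ik(mid,qm),arm.solve_ik(h,qh))
arm.reach(mid,qm); print(arm.read_t(),arm.read_qpos())
arm.reach(h,qh); print(arm.read_t(),arm.read_qpos())
p,q=pose(1,24,clear=.08); arm.move_linear(p,q,vel=.1)
print(arm.read_t(),arm.read_qpos(),count())
p,q=pose(1,30); arm.move_linear(p,q,vel=.06)
t=arm.read_t();shake(1,30);print('cycle',arm.read_t()-t)
s=snap('scene'); print(count(s),arm.read_t())
t=snap('top')
cv2.imwrite('pics/pour1.png',np.vstack([cv2.resize(s['frame'][100:280,160:420,::-1],(520,360)),cv2.resize(t['frame'][160:280,200:460,::-1],(520,240))]))
E
python3 go.py
```

```text
[-1.032  0.086  0.414  1.726 -0.035  1.338 -2.011] [0.453 0.06  0.187] [ 0.528  0.347 -1.175  1.658  0.327  1.356  2.561] [-0.86  -0.113  0.635  1.976  0.071  1.258  1.385]
11.6167 [ 0.527  0.347 -1.175  1.659  0.327  1.356  2.561]
12.6 [ 0.854 -0.067 -0.993  1.927 -0.059  1.251  1.518]
13.5667 [ 0.729  0.272 -1.015  1.841  0.129  1.566  1.291] ([0, 0, 0], [])
cycle 0.5
([0, 0, 0], []) 15.0167
```

View pics/pour1.png

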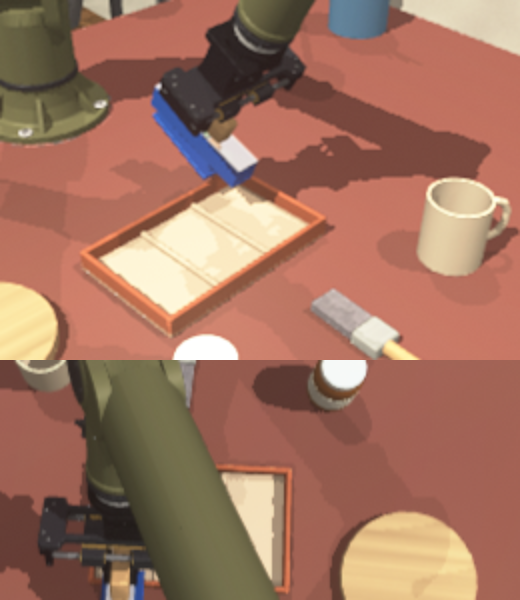

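The scene view shows the shaker nose-down over bay 0 with its mouth at (245,180), clear of the rim, and no nuggets out yet. I'll shake and count after each cycle.

```bash
cat > pour.py <<'E'
from h import *
import sys
b=int(sys.argv[1]); degs=[float(x) for x in sys.argv[2].split(',')]; want=int(sys.argv[3]); tag=sys.argv[4]
i=1-b
for d in degs:
    p,q=pose(b,d); arm.move_linear(p,q,vel=.06); shake(b,d)
    n,o=count(); print(d,round(arm.read_t(),2),n,o)
    if n[i]>=want: break
p,q=pose(b,d-22); 
if n[i]>=want: arm.move_linear(p,q,vel=.15); s=snap('scene'); print(count(s),arm.read_t())
else: s=snap('scene')
print(arm.read_force())
cv2.imwrite(f'pics/{tag}.png',cv2.resize(s['frame'][140:280,180:380,::-1],(800,560)))
E
python3 pour.py 1 32,34,34,36,36 2 p2
```

```text
32.0 15.92 [0, 0, 0] [(0.231, -0.211, 0.083, 0.33)]
34.0 16.77 [0, 0, 0] []
34.0 17.62 [0, 1, 0] [(-0.067, 0.073, 0.093, 0.42), (0.003, -0.015, 0.009, 0.41)]
36.0 18.47 [0, 0, 0] []
36.0 19.32 [0, 0, 0] []
[ 0.15508116  0.40958822 -3.79940284]
```

View pics/p2.png

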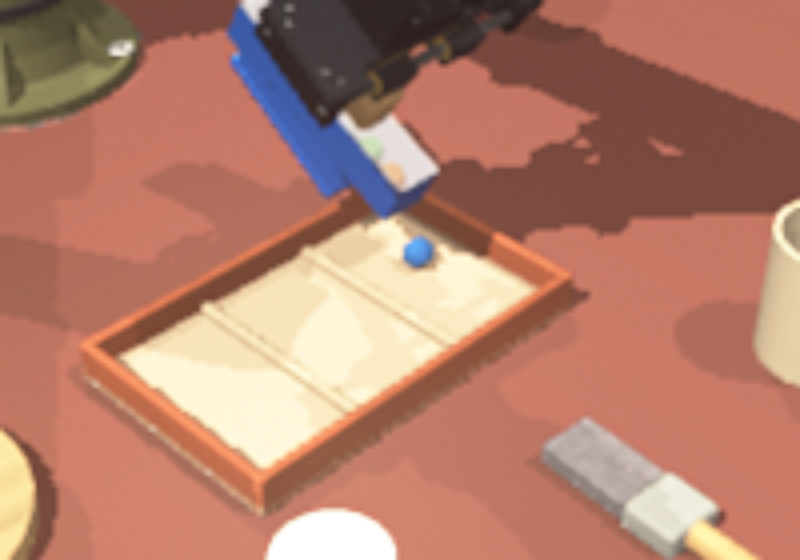

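One blue nugget lies in bay 0 at crop (418,252), amber and green are next at the mouth, and the network missed them. I'll count by depth blobs instead.

```bash
cat >> h.py <<'E'
def count(p=None):
    p=p or snap('scene'); H,W=p['depth'].shape
    X=cloud(p,np.ones((H,W),bool)); v,u=np.nonzero(p['depth']>0)
    r=X[:,:2]-DC; x=np.cos(DY)*r[:,0]+np.sin(DY)*r[:,1]; y=-np.sin(DY)*r[:,0]+np.cos(DY)*r[:,1]
    hsv=cv2.cvtColor(p['frame'],cv2.COLOR_RGB2HSV)
    ok=(abs(x)<.077)&(abs(y)<.129)&(X[:,2]>.0125)&(X[:,2]<.036)&(abs(abs(y)-.045)>.006)
    m=np.zeros((H,W),np.uint8); m[v[ok],u[ok]]=1
    xm=np.zeros((H,W,2)); xm[v,u]=np.c_[x,y]
    k,l,st,_=cv2.connectedComponentsWithStats(m); out=[];n=[0,0,0]
    for i in range(1,k):
        a=st[i,4]
        if a<10: continue
        c=np.median(xm[l==i],axis=0); col=np.median(p['frame'][l==i],axis=0).astype(int).tolist()
        out.append((c.round(3).tolist(),int(a),col)); n[0 if c[1]>.045 else 1 if c[1]>-.045 else 2]+=1
    return n,out
E
python3 -c "
from h import *
print(count())"
python3 pour.py 1 36,36,36 2 p3
```

```text
([1, 0, 0], [([-0.009, 0.088], 44, [93, 141, 205])])
36.0 20.22 [1, 0, 0] [([-0.01, 0.088], 46, [94, 147, 206])]
36.0 21.02 [2, 0, 0] [([-0.005, 0.088], 45, [104, 147, 206]), ([0.028, 0.064], 54, [177, 111, 62])]
([2, 0, 0], [([-0.0, 0.086], 44, [87, 141, 203]), ([0.06, 0.073], 53, [173, 114, 61])]) 21.8083
[ 0.55370892  0.45858642 -3.98621149]
```

View pics/p3.png

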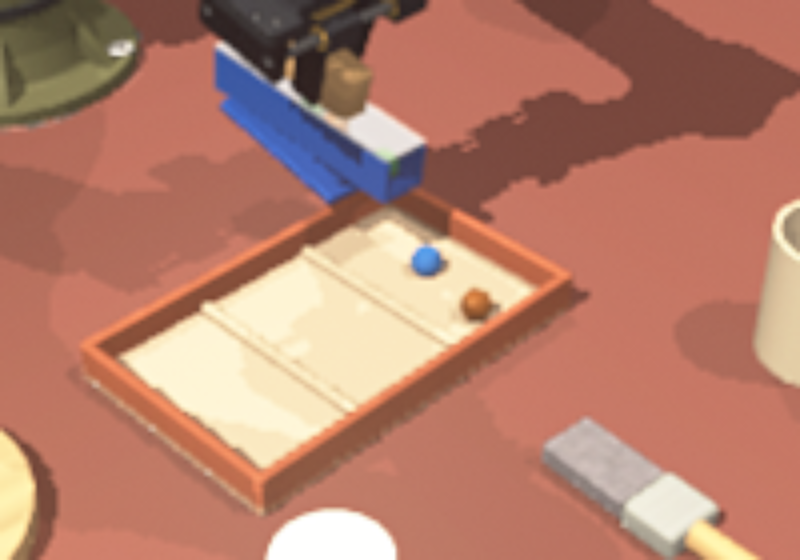

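Blue at (427,262) and amber at (476,305) are both in bay 0, and green waits at the mouth. On to bay 1.

```bash
cat > mv.py <<'E'
from h import *
import sys
a,b=int(sys.argv[1]),int(sys.argv[2])
for bb,d,c in ((a,8,.065),(b,8,.065),(b,24,.05)):
    p,q=pose(bb,d,clear=c); arm.move_linear(p,q,vel=.1)
print('moved',arm.read_t(),np.round(arm.read_qpos(),2),count())
E
python3 mv.py 1 0 && python3 pour.py 0 32,34,35,36,36,36 2 p4
```

```text
moved 23.825 [ 0.85  0.31 -0.97  1.87  0.22  1.53  1.43] ([2, 0, 0], [([0.001, 0.086], 45, [89, 144, 205]), ([0.062, 0.072], 52, [180, 111, 64])])
32.0 24.74 [2, 0, 0] [([-0.0, 0.087], 44, [79, 114, 162]), ([0.061, 0.073], 52, [178, 111, 65])]
34.0 25.54 [2, 0, 0] [([0.0, 0.087], 45, [74, 99, 139]), ([0.061, 0.073], 53, [180, 113, 65])]
35.0 26.34 [2, 1, 0] [([-0.0, 0.086], 47, [71, 96, 132]), ([0.062, 0.072], 53, [179, 112, 65]), ([0.002, -0.005], 53, [125, 160, 105])]
36.0 27.14 [2, 1, 0] [([0.001, 0.087], 44, [72, 97, 134]), ([0.061, 0.071], 52, [179, 110, 65]), ([0.001, -0.003], 51, [119, 151, 99])]
36.0 27.94 [2, 1, 0] [([-0.0, 0.087], 46, [71, 96, 132]), ([0.062, 0.072], 51, [180, 109, 64]), ([-0.0, -0.004], 59, [114, 145, 103])]
36.0 28.74 [2, 2, 0] [([0.001, 0.086], 45, [71, 96, 133]), ([0.061, 0.072], 52, [179, 110, 65]), ([0.0, -0.004], 51, [119, 152, 99]), ([0.067, -0.028], 50, [98, 142, 205])]
([2, 2, 0], [([0.0, 0.086], 46, [87, 144, 206]), ([0.061, 0.072], 52, [177, 109, 64]), ([0.0, -0.003], 51, [117, 148, 97]), ([0.066, -0.026], 46, [99, 151, 220])]) 29.5083
[-0.23867749 -0.78057887 -3.66931667]
```

```bash
python3 mv.py 0 -1 && python3 pour.py -1 32,34,35,36,36,36,37,37,38,38 2 p5
```

```text
moved 31.4667 [ 0.97  0.34 -0.93  1.83  0.3   1.54  1.56] ([2, 2, 0], [([-0.0, 0.087], 46, [73, 97, 132]), ([0.062, 0.072], 51, [181, 110, 64]), ([0.001, -0.003], 51, [115, 149, 97]), ([0.066, -0.026], 47, [99, 153, 223])])
32.0 32.38 [2, 2, 0] [([0.0, 0.087], 44, [71, 97, 135]), ([0.062, 0.072], 51, [178, 110, 60]), ([0.001, -0.003], 51, [111, 148, 97]), ([0.066, -0.026], 45, [99, 154, 224])]
34.0 33.18 [2, 2, 1] [([-0.0, 0.087], 46, [70, 97, 133]), ([0.061, 0.072], 52, [176, 109, 60]), ([0.0, -0.004], 49, [109, 149, 98]), ([0.066, -0.025], 45, [97, 154, 225]), ([0.017, -0.091], 60, [181, 117, 65])]
35.0 33.98 [2, 2, 1] [([0.0, 0.086], 46, [70, 97, 133]), ([0.061, 0.073], 51, [177, 110, 60]), ([0.001, -0.003], 52, [109, 147, 96]), ([0.067, -0.026], 45, [97, 154, 224]), ([0.02, -0.092], 57, [176, 110, 64])]
36.0 34.78 [2, 2, 1] [([0.0, 0.086], 46, [69, 96, 133]), ([0.062, 0.072], 51, [177, 109, 60]), ([-0.0, -0.003], 52, [109, 147, 97]), ([0.066, -0.027], 47, [97, 153, 224]), ([0.02, -0.092], 58, [175, 109, 64])]
36.0 35.58 [2, 2, 1] [([0.001, 0.086], 45, [69, 97, 134]), ([0.061, 0.0
[... 543 characters left out ...]
0.026], 47, [96, 154, 224])]
37.0 37.98 [2, 2, 1] [([-0.0, 0.086], 46, [68, 96, 133]), ([0.061, 0.073], 52, [176, 108, 59]), ([0.0, -0.003], 51, [108, 148, 96]), ([0.012, -0.088], 114, [143, 127, 72]), ([0.067, -0.025], 46, [96, 154, 224])]
38.0 38.78 [2, 2, 1] [([0.0, 0.086], 44, [68, 95, 133]), ([0.061, 0.073], 51, [176, 109, 57]), ([0.0, -0.003], 52, [108, 147, 97]), ([0.012, -0.087], 113, [143, 127, 74]), ([0.066, -0.027], 46, [97, 151, 223])]
38.0 39.58 [2, 2, 1] [([0.0, 0.087], 45, [68, 97, 133]), ([0.061, 0.072], 51, [177, 110, 58]), ([0.0, -0.003], 50, [109, 147, 98]), ([0.011, -0.087], 111, [143, 126, 72]), ([0.066, -0.025], 47, [96, 153, 224])]
[ 0.37091666 -0.99933069 -3.15898606]
```

View pics/p5.png

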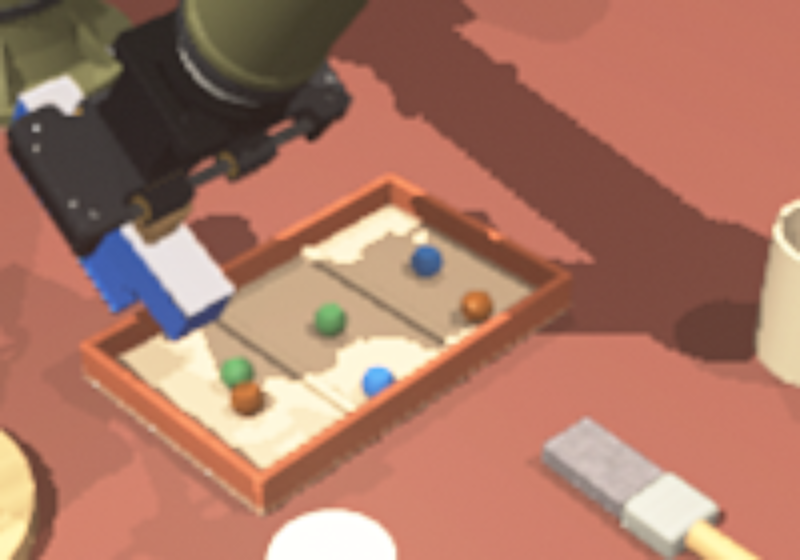

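All six are in, two per bay: bay 2 has green at (237,373) and amber at (246,398). Next I'll raise the shaker and bring it level above the bat.

```bash
cat > bat.py <<'E'
from h import *
np.set_printoptions(precision=3,suppress=True)
p=np.array(arm.read_eef_pos()); arm.move_linear(p+[0,0,.08],vel=.12)
q0=np.array(arm.read_qpos()); best=None
for y in np.arange(-180,180,15):
    j=arm.solve_ik(*tool([*BAT,.12],np.deg2rad(y),0,FL)); k=arm.solve_ik(*tool([*BAT,.016],np.deg2rad(y),0,FL))
    if j is None or k is None: continue
    c=np.abs(np.array(j)-q0).max()+np.abs(np.array(k)-j).max()
    if best is None or c<best[0]: best=(c,y,j,k)
print(best)
y=np.deg2rad(best[1]); np.save('by.npy',y)
arm.reach(*tool([*BAT,.12],y,0,FL)); print(arm.read_t(),arm.read_qpos(),arm.read_eef_pos())
s=snap('scene');t=snap('top')
for p in (s,t):
    m=arm.trace('shaker',p)
    if m:
        c=cloud(p,m[0]['region']); b=c[c[:,2]>.195]; print(np.percentile(c,[1,50,99],axis=0),cv2.minAreaRect(b[:,:2].astype(np.float32)) if len(b)>5 else '')
cv2.imwrite('pics/bat1.png',np.hstack([cv2.resize(s['frame'][140:340,60:260,::-1],(400,400)),cv2.resize(t['frame'][180:340,320:480,::-1],(400,400))]))
print(count(s))
E
python3 bat.py
```

```text
(np.float64(0.8313996805825421), np.int64(-180), array([ 1.427,  0.241, -0.921,  1.734,  0.201,  1.266,  2.03 ]), array([ 1.388,  0.367, -0.901,  1.844,  0.324,  1.085,  1.936]))
41.325 [ 1.427  0.242 -0.922  1.735  0.2    1.267  2.029] [ 0.433 -0.338  0.178]
[[ 0.344 -0.366  0.121]
 [ 0.465 -0.348  0.166]
 [ 0.52  -0.32   0.213]] ((0.4378139078617096, -0.3336948752403259), (0.02816605754196644, 0.0643351748585701), 75.43475341796875)
[[ 0.344 -0.355  0.122]
 [ 0.391 -0.329  0.164]
 [ 0.516 -0.313  0.189]] ((0.43454086780548096, -0.326384037733078), (0.07307210564613342, 0.009497043676674366), 18.450674057006836)
([2, 2, 1], [([-0.0, 0.086], 45, [80, 114, 166]), ([0.061, 0.072], 51, [183, 111, 65]), ([0.0, -0.003], 49, [115, 152, 99]), ([0.013, -0.087], 112, [144, 126, 73]), ([0.066, -0.026], 47, [100, 155, 224])])
```

View pics/bat1.png

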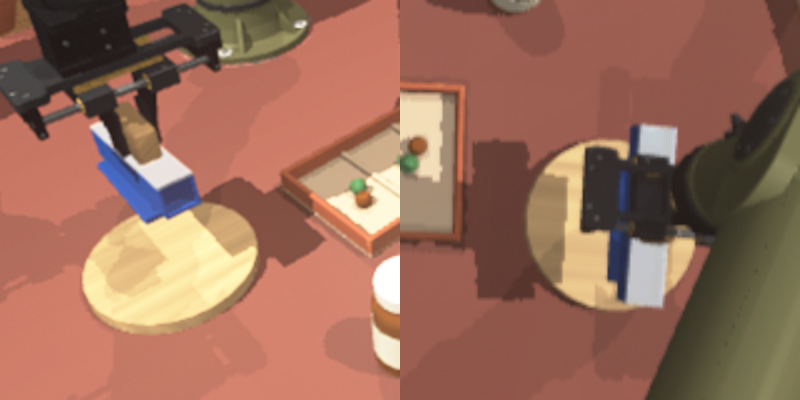

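The shaker hangs level and centred above the bat, so I'll lower it by feel.

```bash
cat > put.py <<'E'
from h import *
np.set_printoptions(precision=3,suppress=True)
y=float(np.load('by.npy')); T=lambda z:tool([*BAT,z],y,0,FL)[0]
arm.move_linear(T(.026),vel=.08); arm.dwell(.3); f0=arm.read_force()[2]; print('f0',f0)
for z in np.arange(.024,.0125,-.001):
    arm.move_linear(T(z),vel=.02); f=arm.read_force()[2]
    print(round(z,4),round(f-f0,2),end=' ')
    if f-f0>2.5: break
arm.dwell(.2); arm.grip(.05); arm.dwell(.3); print(arm.read_width(),arm.read_t())
arm.move_linear(T(z+.13),vel=.15); p=np.array(arm.read_eef_pos()); arm.move_linear(p+[0,0,.08],vel=.2)
s=snap('scene');t=snap('top'); print(arm.read_t(),count(s))
for p in (s,t):
    m=arm.trace('shaker',p)
    if m:
        c=cloud(p,m[0]['region']); print(np.percentile(c,[1,50,99],axis=0)); b=c[c[:,2]>.103]; print(cv2.minAreaRect(b[:,:2].astype(np.float32)) if len(b)>5 else '')
cv2.imwrite('pics/end.png',np.hstack([cv2.resize(s['frame'][140:340,60:260,::-1],(400,400)),cv2.resize(t['frame'][180:340,320:480,::-1],(400,400))]))
E
python3 put.py
```

```text
f0 -2.772092854777399
0.024 -0.01 0.023 -0.72 0.022 -1.05 0.021 0.23 0.02 -1.05 0.019 -0.73 0.018 1.03 0.017 7.56 0.050082988066080296 46.4167
48.075 ([2, 2, 1], [([0.001, 0.087], 45, [89, 144, 206]), ([0.061, 0.072], 52, [180, 110, 64]), ([0.001, -0.003], 52, [114, 147, 96]), ([0.011, -0.087], 111, [142, 125, 72]), ([0.066, -0.026], 45, [98, 153, 223])])
[[ 0.349 -0.367  0.024]
 [ 0.464 -0.35   0.072]
 [ 0.52  -0.323  0.112]]
((0.434706449508667, -0.3402656018733978), (0.024333531036973, 0.06739621609449387), 88.90089416503906)
[[ 0.344 -0.356  0.02 ]
 [ 0.402 -0.324  0.061]
 [ 0.509 -0.31   0.116]]
((0.410677969455719, -0.29801440238952637), (0.025676866993308067, 0.10715775191783905), 3.2247440814971924)
```

View pics/end.png

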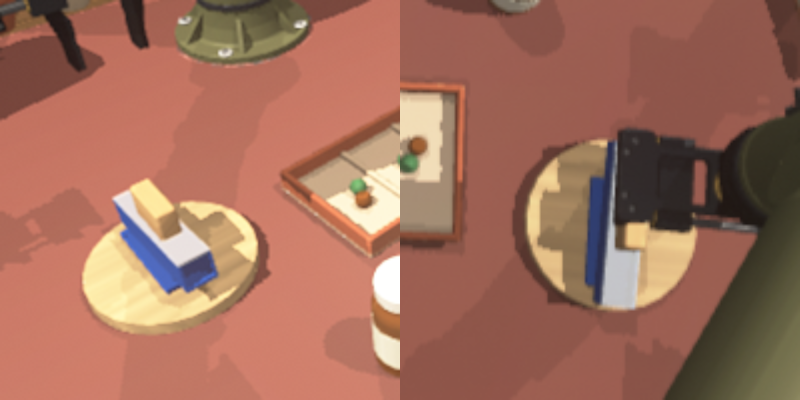

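The shaker stands upright in the middle of the bat, with the block at (0.435,-0.340) against a bat centre of (0.434,-0.339). The gripper is clear and the dish is undisturbed.

```bash
python3 -c "
from rig import arm
print(arm.finish_job(),arm.read_t())"
```

```text
the job is handed in; nothing more can be done
the job is handed in; nothing more can be done
```

The job is handed in at about 48 s of the 72 s limit: all six nuggets are in the dish, two per bay, and the shaker stands released upright in the middle of the bat; no verdict was returned.

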